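Check the tyre pressure of a hand-truck wheel with a push-on gauge

TASK

Take the tyre gauge out of its wooden stand, press its mouth straight down onto the valve stem of the wheel until it sits flush on the brass nut, and keep it firmly pressed there, with some 10 to 20 N and never much more, until the white rod has come out and stopped moving. Leave the rod for the tyre to push: touch it with nothing. Then put the gauge back upright and fully down in its stand, the rod still standing out for reading, let go, and leave the other things where they are.

Things in the scene. Friction and masses are not known exactly. Their poses are not given: they have to be found in the camera images.
- gauge: Right-angle tyre gauge, 180 g, starts upright in the stand. Origin: centre of the mouth underneath; z up. Round chuck 22 mm wide, 0 to 28 mm up; 24 mm square steel block 28 to 40 mm up, from which a 14 mm barrel runs along +x (centre line 33 mm up, end 95 mm from the axis) and a 14 mm stub 30 mm along -x; black square grip 24 x 24 mm, 40 to 85 mm up, flat sides facing x and y.
- gauge_grip (a point): Middle of the gauge's black square grip, 62 mm above the mouth, on the axis: take it here from above with the fingers closing across the barrel (along the gauge's y).
- gauge_mouth (a point): Centre of the gauge's mouth, in the plane of its lower rim (the gauge's origin). Its socket has a 10.4 mm bore, no chamfer. 16 mm up in it a plunger drives the rod (6 mm of rod per mm) with 2.5 N of friction and strong damping: the rod creeps out over 1 to 3 s, then stays. At home the stem's pin (1.5 N/mm) pushes back with up to 10 N, falling to 2.5 N.
- rod (a joint): How far the white rod stands out of the barrel's end, m: 0 as it starts, at most 0.036. The final reading depends on the hidden pressure, about 0.012 to 0.028.
- rod_bar: White plastic rod, 6 mm in diameter with an 11 mm end cap, which slides out of the barrel along the gauge's +x. Its origin is that of the gauge, shifted along x by the reading; its cap then ends 99.5 mm plus the reading from the gauge's axis. Not to be touched.
- wheel: Hand-truck wheel lying flat, fixed; origin at the centre of its underside. Black tyre 264 mm wide and 80 mm high, white rim disc of 58 mm radius sunk in it (top at 45 mm), steel hub 34 mm wide up to 61 mm. The valve stem stands upright on the rim, 33 mm from the centre along +x. The stem sinks in its rubber by 1 mm for each 10 N and springs back; over 24 N harms it.
- stem_axis (a point): Point on the axis of the upright valve stem, level with the top of the rim disc; fixed to the wheel. The stem stands out by a different amount on each wheel: the flat top of its brass nut (19 mm wide) is 19 to 27 mm above this point. From the nut rises the brass stem, 8 mm wide and 14 mm high, its tip chamfered by 0.9 mm, and from that a thin sprung pin, 2.6 mm wide, 6 to 9 mm more.
- stand: Wooden stand, fixed, 70 x 70 x 30 mm, origin at the centre of its underside. In its top is a round hole 24.5 mm in diameter and 20 mm deep (floor 10 mm above the underside).
- stand_hole0 (a point): Centre of the mouth of the stand's hole, 30 mm above the stand's underside. With the gauge fully down its mouth is 20 mm below this point.
- charger: Bystander: silver charger box 180 x 100 x 55 mm, origin under its centre.
- spreader: Bystander: flat stainless terminal spreader, 155 mm long, 12 mm high, origin under its middle.
- jar: Bystander: amber glass jar with lid, 60 mm in diameter, 75 mm high, origin under its centre.
- torch: Bystander: yellow plastic torch lying down, 160 mm long, 48 mm high, origin under its middle.
- wrench: Bystander: flat steel wrench, 180 mm long, origin under it.
- kit: Bystander: flat metal repair-kit tin 100 x 65 x 28 mm, origin under its centre.
There are look-alikes about, which are no part of the job. What is shaped like the gauge but purple is not meant.

How it is judged:
On the way:
1. the gauge sits straight on the valve stem, pressed home with at least 6 N, and the rod has come out and stopped moving (horizontal distance between gauge_mouth and stem_axis below 0.003 m and angle between gauge's own z axis and vertical below 0.12 rad and contact force between gauge and wheel above 6 N and value of joint rod above 0.01 m and velocity of joint rod below 0.002 m/s), for 0.3 s.
At the end, for the whole second after the job is handed in: The gauge stands upright (within 7 degrees) and at rest in the stand's hole, its mouth at least 17 mm below the hole's rim and within 5 mm of its centre, with the rod standing out at least 10 mm (horizontal distance between gauge_mouth and stand_hole0 below 0.005 m and z of gauge_mouth in the frame of stand_hole0 below -0.017 m and angle between gauge's own z axis and vertical below 0.12 rad and linear speed of gauge below 0.02 m/s and value of joint rod above 0.01 m); the robot touches nothing.
It fails at once if the gauge is pushed against the valve stem or wheel with more than 24 N (contact force between gauge and wheel above 24 N).
It fails at once if the rod is touched with more than 1 N (contact force between rod_bar and anything else above 1 N).
It fails at once if a bystander is moved more than 30 mm (distance of any of charger, spreader, jar, torch, wrench, kit from where it was at the start of the episode above 0.03 m).
It also fails if it takes over 58 s, if anything falls off the work surface, if the arm or the gripper's body presses on something with over 40 N, if the wrist force passes 120 N, or if a joint passes its speed limit or range.

ROBOT

A 7-joint arm with a two-finger parallel gripper is mounted at the origin on the work surface. World frame = base frame: x ahead of the robot, y to its left, z up, the work surface at z = 0. Lengths are in m, angles in rad, forces in N, time in s.
With the tool pointing down it reaches from about 0.425 to 0.925 m from the base axis. Payload 6.8 kg.
Tool frame: the origin (TCP) lies at the very end of the fingers, on their centre line; the grasp point (between the pads) lies 19 mm behind it; z points along the fingers, y is the line along which they close (so a half turn about z gives the same grasp; the last joint's range is limited). The gripper opens to 85 mm and grips with 20 to 120 N. Pads are 22 mm wide; open, the fingers measure 114 mm over their backs; the gripper's body (76 mm by 85 mm) begins 54 mm behind the grasp point. The pads swing forward as they close: fully open they stand 13 mm farther back than shut.
Start: joints at [1.136, 0.477, 0.022, 1.555, -0.011, 1.109, -0.083], TCP at [0.217, -0.639, 0.231] pointing down, gripper open.
Joint ranges: [-2.96, 2.96], [-0.34, 2.1], [-1.41, 1.46], [0.24, 2.44], [-1.37, 4.51], [0.17, 1.92], [-2.96, 2.96]. Speed limits (rad/s): [2.39, 2.39, 3.14, 3.14, 3.14, 3.14, 3.14].

INTERFACE

Orientations are given as a unit quaternion [w, x, y, z].
In Python, from station import monitor, eyes, bot gives the robot as it stands.
- The arm moves only by the shell command python3 -m creep 'ROWS' [FORCE]. ROWS is a JSON list of rows, 1 to 20 of them, each of 5 numbers: dx, dy, dz in m, then a turn about the tool's z in rad, then the opening from 0.0 (shut) to 1.0 (fully open); each row shifts and turns the commanded pose from where the row before left it, along the tool's axes as they then stand; what a row does not reach is not made up. A row lasts 1/10 s, in which the tool goes at most 0.05 m and 0.15 rad, less where a joint would pass 70% of its speed; a pose out of reach is approached as far as the arm can. The fingers move at their own pace and stop on an object; FORCE is the grip in N (left out, the last holds). Time passes only in rows, so rows that do not move let the fingers close. It prints the time, the measured TCP pose, the force, the opening and the grip force at its end.
- monitor.get_obs(): the state, without advancing time (a new reading comes with each control period).
- eyes.read_camera(name): name is "scene" or "top" or "wrist"; returns the picture (384x512x3 uint8, blue, green, red); there is no depth.
- eyes.camera_info(name): a dict with "vertical_fov" (degrees; the focal length in pixels is half the picture's height over the tangent of half this angle, whatever the lens; pixels are square), "cx", "cy" (the principal point, pixels), "view" (4x4, takes a point from world to camera coordinates); the wrist camera has in their place "hand_eye" (4x4, takes a point from camera to tool coordinates, whose origin is the TCP and whose axes are the flange's). Camera axes: x right, y up, looking along -z (the intrinsics and any distortion apply to the point x, -y, -z); pixel columns grow to the right and rows downward; lengths in m; the calibration is good to about 2 mm. A picture is of the moment at which its call begins: read the wrist's pose just before it. camera_info takes no time and is no camera call.
- bot.hand_in(): hands the job in; it is judged then, once.
The state is a dict: "t": time; "q": joint angles; "joint_vel": joint speeds; "joint_torque": joint torques, N m; "eef_pos": TCP position; "tool_rot": TCP orientation; "contact_force": force on the tool from outside, world axes, zero at the start; "torque": the same for the moment, N m; "gripper_width": opening from 0.0 (shut) to 1.0 (fully open); "grasp_force": force on a finger pad.
Only numpy, scipy, OpenCV 4.12 (cv2) and the standard library are available. Lean on these libraries where they do the work, as an engineer would, in place of code of your own. Each camera call takes 0.05 s, during which the arm holds its last target. There are 200 camera calls.

## Working session

There is one attempt and no reset: what is moved stays moved. The work goes in short steps, Python scripts to look and compute and a shell command to move; the robot and the scene stay as the last step left them, time stands still between calls to the robot, and variables do not carry over. Pictures are saved under pics/ and viewed, at most 13 in all, crops included, and the job is handed in when it is done.

```bash
ls; mkdir -p pics; python3 - <<'E'
from station import monitor, eyes, bot
import cv2, numpy as np
o=monitor.get_obs(); print({k:np.round(v,4).tolist() for k,v in o.items()})
for n in ("scene","top","wrist"):
    print(n,{k:(np.round(v,4).tolist()) if not isinstance(v,str) else v for k,v in eyes.camera_info(n).items()})
a=eyes.read_camera("scene"); b=eyes.read_camera("top")
np.savez("im0.npz",scene=a,top=b)
cv2.imwrite("pics/scene0.png",cv2.resize(a,(768,576))); cv2.imwrite("pics/top0.png",cv2.resize(b,(768,576)))
E
```

```text
pics
{'t': 0.0, 'q': [1.1359, 0.4778, 0.0223, 1.5564, -0.0114, 1.1093, -0.0831], 'joint_vel': [0.0001, -0.0005, -0.0002, -0.0001, 0.0003, -0.0006, 0.0011], 'joint_torque': [0.0002, -59.6451, 1.608, -28.1198, 0.0125, 0.0094, 0.0], 'eef_pos': [0.2165, -0.6387, 0.2303], 'tool_rot': [-0.0009, 0.9867, 0.1627, -0.0002], 'contact_force': [-0.2618, 0.3942, -0.3324], 'torque': [-0.013, 0.0236, -0.0257], 'grasp_force': 0.0, 'gripper_width': 1.0024}
scene {'vertical_fov': 47.5308, 'cx': 250.1519, 'cy': 187.6204, 'view': [[0.7304, 0.6828, -0.0176, -0.3655], [-0.531, 0.5838, 0.6142, 0.2872], [0.4296, -0.4392, 0.789, -1.7638], [0.0, 0.0, 0.0, 1.0]]}
top {'vertical_fov': 52.2052, 'cx': 245.8527, 'cy': 189.632, 'view': [[-0.0006, -0.9995, 0.0314, -0.0754], [0.9888, 0.0041, 0.1489, -0.5755], [-0.149, 0.0311, 0.9884, -1.0631], [0.0, 0.0, 0.0, 1.0]]}
wrist {'vertical_fov': 60.933, 'cx': 254.6659, 'cy': 186.2508, 'hand_eye': [[-0.0001, 0.9573, 0.2891, 0.0719], [1.0, 0.0, 0.0003, 0.0003], [0.0003, 0.2891, -0.9573, -0.1424], [0.0, 0.0, 0.0, 1.0]]}
```

View pics/scene0.png

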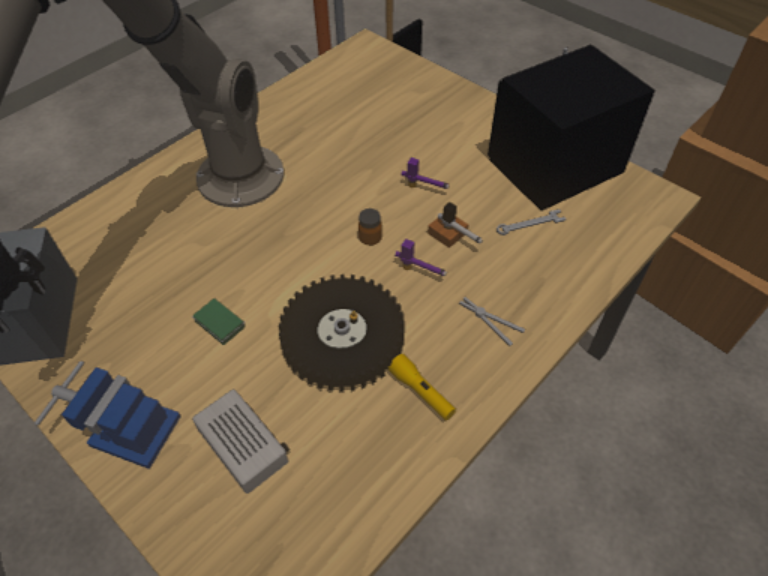

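View pics/top0.png

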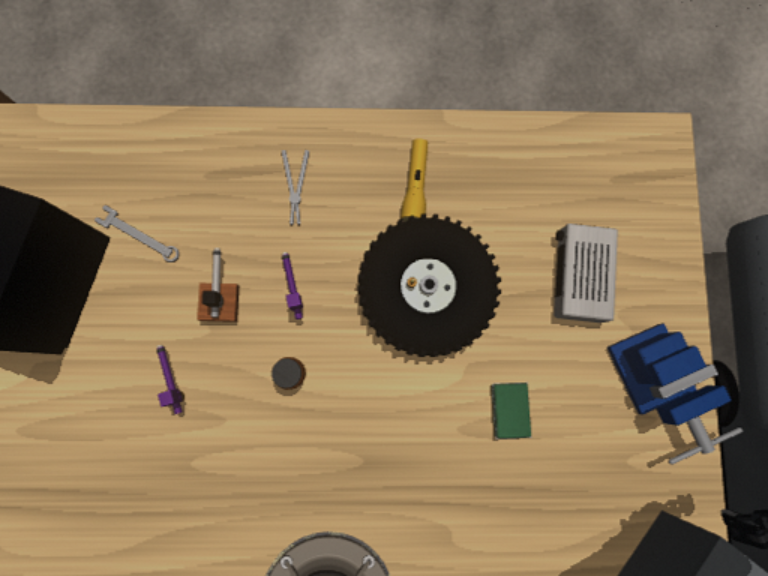

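Scene view: gauge with black grip at about (449,212) in its wooden stand, barrel to the lower right, and the brass stem at (353,317) on the wheel. Top view: grip at (212,298), barrel pointing up the picture (+x), stem at (411,283), with the purple decoys at (292,290) and (170,390).

```bash
cat > h.py <<'E'
import numpy as np, cv2
from scipy.spatial.transform import Rotation as Rn
from station import monitor, eyes, bot
def K(n):
    c=eyes.camera_info(n); f=192/np.tan(np.radians(c["vertical_fov"])/2); return f,c["cx"],c["cy"]
def T_tool(o):
    T=np.eye(4); w,x,y,z=o["tool_rot"]; T[:3,:3]=Rn.from_quat([x,y,z,w]).as_matrix(); T[:3,3]=o["eef_pos"]; return T
def cam2w(n,o=None):
    c=eyes.camera_info(n)
    return T_tool(o)@np.array(c["hand_eye"]) if n=="wrist" else np.linalg.inv(np.array(c["view"]))
def ray(n,px,o=None):
    f,cx,cy=K(n); T=cam2w(n,o); d=T[:3,:3]@np.array([(px[0]-cx)/f,-(px[1]-cy)/f,-1]); return T[:3,3],d/np.linalg.norm(d)
def plane(n,px,z,o=None):
    p,d=ray(n,px,o); return p+d*(z-p[2])/d[2]
def tri(rs):
    A=sum(np.eye(3)-np.outer(d,d) for p,d in rs); b=sum((np.eye(3)-np.outer(d,d))@p for p,d in rs)
    X=np.linalg.solve(A,b); return X,[float(np.linalg.norm(np.cross(X-p,d))) for p,d in rs]
def proj(n,X,o=None):
    f,cx,cy=K(n); c=np.linalg.inv(cam2w(n,o))@np.append(X,1); return np.array([cx-f*c[0]/c[2],cy+f*c[1]/c[2]])
def blob(m,near,r):
    "centroid, area, box of mask component nearest within r of near"
    k,l,s,c=cv2.connectedComponentsWithStats(m.astype(np.uint8))
    out=[(np.round(c[i],2),s[i][4],s[i][:4]) for i in range(1,k) if np.hypot(*(c[i]-near))<r and s[i][4]>3]
    return sorted(out,key=lambda t:-t[1])
E
python3 - <<'E'
from h import *
d=np.load("im0.npz"); P={}
near={"scene":dict(grip=(299,140),stem=(235,211)),"top":dict(grip=(141,198),stem=(274,188))}
for n in near:
    im=d[n].astype(int); hsv=cv2.cvtColor(d[n],cv2.COLOR_BGR2HSV).astype(int)
    g=blob(im.max(2)<50,near[n]["grip"],12)[:2]; s=blob((hsv[...,1]>120)&(hsv[...,2]>90)&(hsv[...,0]<30),near[n]["stem"],8)[:2]
    print(n,g,s); P[n]=(g[0][0],s[0][0])
    yy,xx=[int(v) for v in near[n]["grip"]][::-1]
for i,k in enumerate(("grip","stem")):
    print(k,tri([ray(n,P[n][i]) for n in P]))
# stand and wheel check
im=d["top"]; hsv=cv2.cvtColor(im,cv2.COLOR_BGR2HSV).astype(int)
w=blob((im.min(2)>140),(286,190),15)[0]; print("rim",w,plane("top",w[0],.045))
st=blob((hsv[...,1]>140)&(hsv[...,0]<16)&(hsv[...,2]>50),(146,202),15); print(st,plane("top",st[0][0],.03))
b=blob((im.max(2)>110)&(hsv[...,1]<60),(144,180),15); print("barrel",b)
c1=np.hstack([cv2.resize(d["top"][160:225,105:180],(375,325)),cv2.resize(d["scene"][125:190,265:340],(375,325))])
cv2.imwrite("pics/c1.png",c1)
E
```

```text
scene [(array([299.12, 141.49]), np.int32(82), array([295, 136,   9,  13], dtype=int32))] [(array([235.35, 209.82]), np.int32(17), array([233, 207,   5,   6], dtype=int32))]
top [(array([141.02, 199.03]), np.int32(122), array([135, 194,  14,  11], dtype=int32))] [(array([274.14, 187.76]), np.int32(21), array([272, 185,   6,   6], dtype=int32))]
grip (array([0.54456188, 0.21216705, 0.07137408]), [9.447224368362006e-05, 9.447224368363965e-05])
stem (array([ 0.5788745 , -0.15248149,  0.06174683]), [0.00038244047081553695, 0.000382440470815544])
rim (array([285.57, 189.79]), np.int32(814), array([267, 173,  36,  35], dtype=int32)) [ 0.57555615 -0.18693187  0.045     ]
[(array([146.06, 201.68]), np.int32(423), array([132, 189,  27,  25], dtype=int32))] [0.54218794 0.20743081 0.03      ]
barrel [(array([143.38, 181.97]), np.int32(101), array([141, 170,   5,  24], dtype=int32)), (array([144.2, 165.6]), np.int32(5), array([143, 165,   3,   2], dtype=int32))]
```

View pics/c1.png

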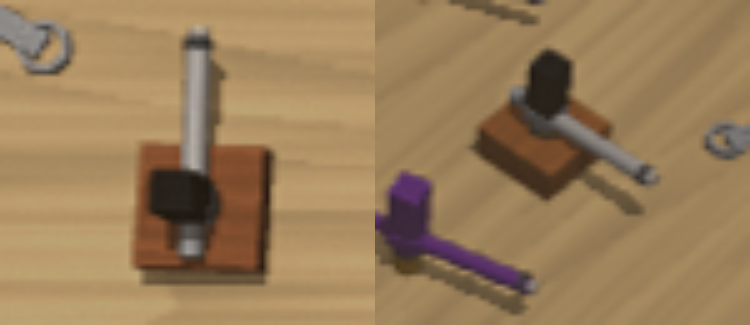

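Grip triangulates to z = 0.071 (expected 0.072 with the gauge fully down), so the ray models agree. I'll go over the valve stem first and look, on the way to the gauge.

```bash
python3 -m creep '[[0.0355,-0.0247,0,0,1],[0.0355,-0.0247,0,0,1],[0.0355,-0.0247,0,0,1],[0.0355,-0.0247,0,0,1],[0.0355,-0.0247,0,0,1],[0.0355,-0.0247,0,0,1],[0.0355,-0.0247,0,0,1],[0.0355,-0.0247,0,0,1],[0.0355,-0.0247,0,0,1],[0.0355,-0.0247,0,0,1],[0.0355,-0.0247,0,0,1],[0.0355,-0.0247,0,0,1],[0.0355,-0.0247,0,0,1],[0.0355,-0.0247,0,0,1],[0,0,0,0.13,1],[0,0,0,0.13,1],[0,0,0,0.07,1],[0,0,0,0,1],[0,0,0,0,1]]' 40
python3 - <<'E'
from h import *
import pickle
o=monitor.get_obs(); a=eyes.read_camera("wrist"); pickle.dump((o,a),open("w1.pkl","wb"))
print(np.round(T_tool(o),4)); print(o["t"],proj("wrist",[.5789,-.1525,.062],o))
cv2.imwrite("pics/w1.png",cv2.resize(a,(768,576)))
E
```

```text
t: 2.0
eef_pos: [0.5762, -0.1522, 0.231]
tool_rot: [-0.0, 1.0, -0.001, -0.0]
contact_force: [-0.1, -0.1, -0.2]
gripper_width: 1.001
grasp_force: 0.0
[[ 1.000e+00 -1.100e-03 -6.000e-04  5.762e-01]
 [-1.100e-03 -1.000e+00  0.000e+00 -1.522e-01]
 [-6.000e-04 -0.000e+00 -1.000e+00  2.310e-01]
 [ 0.000e+00  0.000e+00  0.000e+00  1.000e+00]]
2.0 [254.24115864 161.83370628]
```

View pics/w1.png

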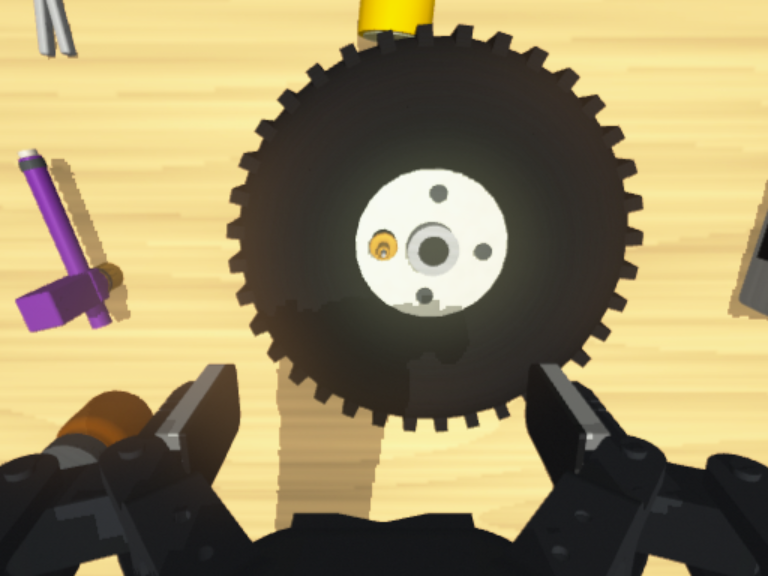

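Wrist view: brass stem at (383,246), within 2 px of the prediction; rim centred at (432,243). Second stem view from 90 mm further on, then on to the gauge.

```bash
python3 -m creep '[[0,-0.045,0,0,1],[0,-0.045,0,0,1],[0,0,0,0,1],[0,0,0,0,1]]'
python3 - <<'E'
from h import *
import pickle
o=monitor.get_obs(); a=eyes.read_camera("wrist"); pickle.dump((o,a),open("w2.pkl","wb"))
rs=[]
for f in ("w1","w2"):
    o,a=pickle.load(open(f+".pkl","rb")); hsv=cv2.cvtColor(a,cv2.COLOR_BGR2HSV).astype(int)
    b=blob((hsv[...,1]>110)&(hsv[...,0]<30)&(hsv[...,2]>80),proj("wrist",[.5789,-.1525,.062],o),12); print(f,b[:3]); rs.append(ray("wrist",b[0][0],o))
    r=blob(a.min(2)>150,proj("wrist",[.5756,-.187,.045],o),25)[:1]; print(r, plane("wrist",r[0][0],.045,o))
    u,v=b[0][0].astype(int); cv2.imwrite(f"pics/{f}c.png",cv2.resize(a[v-20:v+20,u-25:u+25],(375,300),interpolation=cv2.INTER_CUBIC))
print(tri(rs))
cv2.imwrite("pics/stem.png",np.hstack([cv2.imread("pics/w1c.png"),cv2.imread("pics/w2c.png")]))
E
python3 -m creep '[[-0.003,-0.045,0,0,1],[-0.004,-0.045,0,0,1],[-0.004,-0.045,0,0,1],[-0.004,-0.045,0,0,1],[-0.004,-0.045,0,0,1],[-0.004,-0.049,0,0,1],[0,0,0,0,1],[0,0,0,0,1]]'
python3 - <<'E'
from h import *
import pickle
o=monitor.get_obs(); a=eyes.read_camera("wrist"); pickle.dump((o,a),open("w3.pkl","wb"))
print(np.round(o["eef_pos"],4),proj("wrist",[.5446,.2122,.0714],o)); cv2.imwrite("pics/w3.png",cv2.resize(a,(768,576)))
E
```

```text
t: 2.45
eef_pos: [0.5767, -0.0609, 0.2314]
tool_rot: [-0.0, 1.0, 0.0, 0.0]
contact_force: [-0.3, -0.7, -0.5]
gripper_width: 1.0
grasp_force: 0.0
w1 [(array([255.19, 163.37]), np.int32(250), array([246, 155,  19,  18], dtype=int32))]
[(array([288.07, 160.69]), np.int32(6738), array([237, 113, 101,  97], dtype=int32))] [ 0.57627081 -0.18720889  0.045     ]
w2 [(array([348.7 , 164.23]), np.int32(263), array([340, 156,  19,  18], dtype=int32))]
[(array([377.66, 161.8 ]), np.int32(6282), array([326, 114, 101,  98], dtype=int32))] [ 0.57584246 -0.18813331  0.045     ]
(array([ 0.57735534, -0.15342359,  0.06239406]), [9.919138693923921e-05, 9.919138693900732e-05])
t: 3.3
eef_pos: [0.5548, 0.2117, 0.2311]
tool_rot: [0.0, 1.0, -0.001, -0.0]
contact_force: [0.5, -1.0, -0.4]
gripper_width: 0.999
grasp_force: 0.0
[0.5548 0.2117 0.2311] [253.34575998 177.26312721]
```

View pics/w3.png

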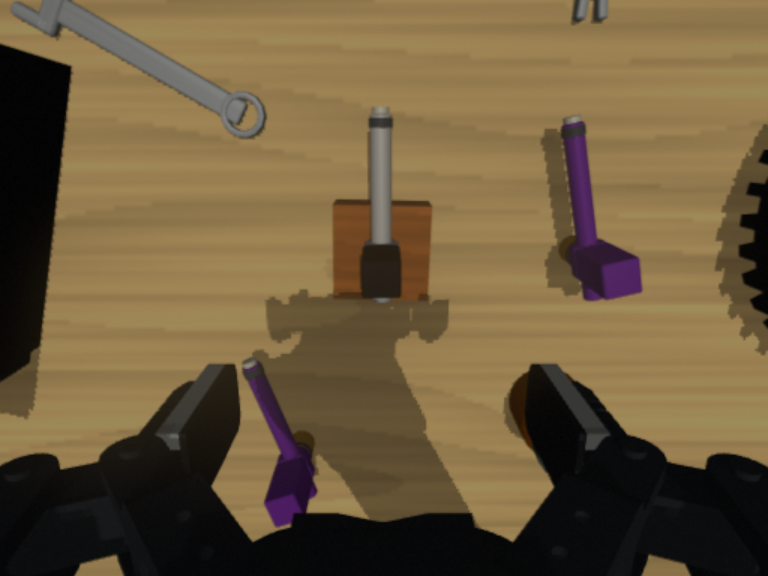

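View pics/stem.png

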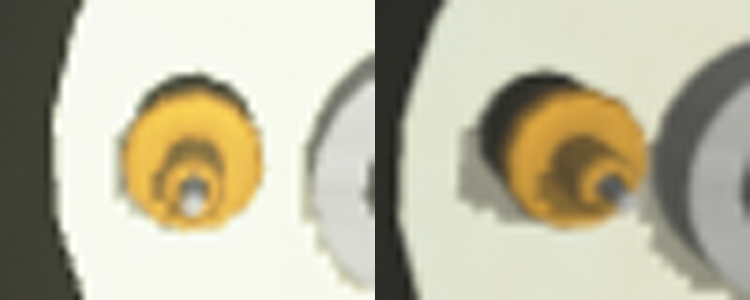

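Wrist view: grip at (380,270), barrel running straight up to (380,108), so its yaw is about 0. Stem crops show the nut disc, stem and pin clearly. Now I'll locate the grip precisely from this view and check it against a second one.

```bash
python3 -m creep '[[0.01,-0.04,0,0,1],[0.01,-0.04,0,0,1],[0,0,0,0,1],[0,0,0,0,1]]' | head -2
python3 - <<'E'
from h import *
import pickle
o=monitor.get_obs(); a=eyes.read_camera("wrist"); pickle.dump((o,a),open("w4.pkl","wb"))
rs=[]
for f in ("w3","w4"):
    o,a=pickle.load(open(f+".pkl","rb")); hsv=cv2.cvtColor(a,cv2.COLOR_BGR2HSV).astype(int)
    near=proj("wrist",[.5446,.2122,.0714],o)
    k,l,s,c=cv2.connectedComponentsWithStats((a.max(2)<58).astype(np.uint8)); i=min(range(1,k),key=lambda i:np.hypot(*(c[i]-near))+(99 if s[i][4]<100 else 0)); m=l==i
    x,y,w,h,ar=s[i]; print(f,"grip",s[i],c[i])
    # -x edge of the top face: last rows of blob
    cols=np.where(m[y+h-4])[0]; print("row widths",[(r,np.where(m[r])[0][[0,-1]].tolist()) for r in range(y,y+h,3)])
    e=((cols[0]+cols[-1])/2,y+h-.5); rs.append(ray("wrist",e,o)); print("-x top edge@.095",plane("wrist",e,.095,o), plane("wrist",(cols[0]-.5,e[1]),.095,o)[1],plane("wrist",(cols[-1]+.5,e[1]),.095,o)[1])
    for z,nm,col in ((.03,"stand",(hsv[...,1]>110)&(hsv[...,0]<14)&(hsv[...,2]>40)),):
        b=blob(col,proj("wrist",[.5446,.2075,.03],o),40)[0]; x,y,w,h=b[2]; print(nm,b, [plane("wrist",(u-.5,v-.5),z,o)[:2].round(4) for u,v in ((x,y),(x+w,y+h))])
print(tri(rs))
E
```

```text
t: 3.75
eef_pos: [0.5756, 0.2901, 0.2308]
w3 grip [241 163  26  36 903] [253.47065338 180.47840532]
row widths [(163, [244, 264]), (166, [242, 265]), (169, [242, 266]), (172, [241, 266]), (175, [241, 266]), (178, [241, 266]), (181, [241, 266]), (184, [241, 266]), (187, [241, 266]), (190, [241, 266]), (193, [241, 266]), (196, [241, 266])]
-x top edge@.095 [0.53119756 0.21201838 0.095     ] 0.22373620378205286 0.20030025794898912
stand (array([267.9 , 162.95]), np.int32(21), array([265, 159,   8,   8], dtype=int32)) [array([0.5541, 0.2004]), array([0.5453, 0.1917])]
w4 grip [ 315  183   38   36 1126] [334.34191829 200.36145648]
row widths [(183, [316, 340]), (186, [315, 343]), (189, [315, 346]), (192, [316, 349]), (195, [318, 352]), (198, [317, 352]), (201, [317, 352]), (204, [318, 352]), (207, [320, 351]), (210, [321, 351]), (213, [324, 351]), (216, [325, 351])]
-x top edge@.095 [0.53226111 0.2128653  0.095     ] 0.22526065706208323 0.20046873689060243
stand (array([336.15, 170.15]), np.int32(13), array([336, 165,   2,  12], dtype=int32)) [array([0.5679, 0.2021]), array([0.5545, 0.199 ])]
(array([0.5303657 , 0.21194124, 0.09141745]), [0.0003886256572942454, 0.00038862565729419946])
```

```bash
python3 -m creep '[[-0.016,0.039,0,0,0.6],[-0.016,0.039,0,0,0.6],[0,0,0.04,0,0.6],[0,0,0.04,0,0.6],[0,0,0.04,0,0.6],[0,0,0.03,0,0.6],[0,0,0.015,0,0.6],[0,0,0.01,0,0.6],[0,0,0,0,0.6],[0,0,0,0,0.6]]' 70
python3 -c "
from h import *
print(np.round(monitor.get_obs()['eef_pos'],4))"
```

```text
t: 4.8
eef_pos: [0.5436, 0.2139, 0.0576]
tool_rot: [-0.0, 1.0, -0.002, 0.001]
contact_force: [-0.1, 0.6, 0.8]
gripper_width: 0.602
grasp_force: 0.0
[0.5436 0.2139 0.0576]
```

```bash
python3 -m creep '[[0,0.0017,0.002,0,0.6],[0,0,0,0,0.3],[0,0,0,0,0.1],[0,0,0,0,0.1],[0,0,0,0,0.1],[0,0,0,0,0.1]]' 70; python3 -m creep '[[0,0,0,0,0.1],[0,0,0,0,0.1]]'
```

```text
t: 5.4
eef_pos: [0.543, 0.2122, 0.055]
tool_rot: [-0.0, 1.0, -0.002, 0.0]
contact_force: [-0.4, -1.3, 6.0]
gripper_width: 0.276
grasp_force: 68.5
t: 5.6
eef_pos: [0.543, 0.2122, 0.055]
tool_rot: [-0.0, 1.0, -0.002, 0.0]
contact_force: [-0.8, -0.2, 5.4]
gripper_width: 0.271
grasp_force: 68.5
```

Gripped at width 0.27 (≈23 mm) with 68 N and little side force. Lift and carry, stopping beside the stem.

```bash
python3 -m creep '[[0,0,-0.01,0,0.1],[0,0,-0.02,0,0.1],[0,0,-0.04,0,0.1],[0,0,-0.04,0,0.1],[0,0,-0.03,0,0.1],[0.003,0.035,0,0,0.1],[0.004,0.04,0,0,0.1],[0.004,0.04,0,0,0.1],[0.004,0.04,0,0,0.1],[0.004,0.04,0,0,0.1],[0.004,0.04,0,0,0.1],[0.004,0.04,0,0,0.1],[0.004,0.035,0,0,0.1],[0.003,0.025,0,0,0.1],[0,0,0,0,0.1],[0,0,0,0,0.1],[0,0,0,0,0.1]]'
python3 - <<'E'
from h import *
import pickle
o=monitor.get_obs(); w=eyes.read_camera("wrist"); s=eyes.read_camera("scene"); pickle.dump((o,w,s),open("w5.pkl","wb"))
print(np.round(o["eef_pos"],4),o["contact_force"])
c=proj("scene",np.array(o["eef_pos"])-[0,.03,.06]).astype(int); print(c)
x0,y0=max(c[0]-48,0),max(c[1]-36,0)
cv2.imwrite("pics/w5.png",np.vstack([cv2.resize(w,(400,300)),cv2.resize(s[y0:y0+72,x0:x0+96],(400,300),interpolation=cv2.INTER_CUBIC)])); print(x0,y0)
E
```

```text
t: 7.3
eef_pos: [0.5753, -0.1214, 0.1943]
tool_rot: [-0.0, 1.0, -0.001, -0.0]
contact_force: [0.8, 0.1, -1.5]
gripper_width: 0.271
grasp_force: 69.6
[ 0.5753 -0.1214  0.1943] [ 0.75951631  0.13813834 -1.53776256]
[233 195]
185 159
```

View pics/w5.png

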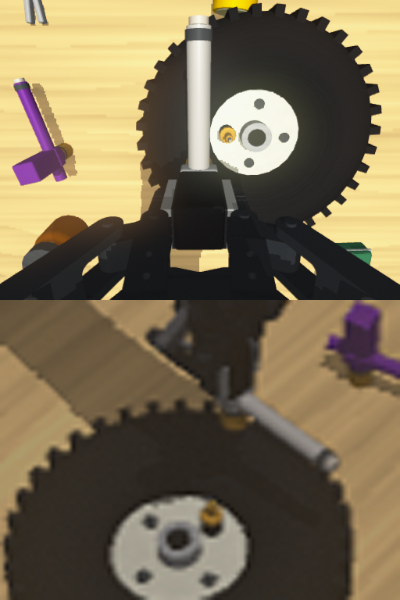

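Wrist half: barrel up the middle (x≈200 of 400), nut at (228,134), unobstructed. Scene half: chuck at (235,422) still clear of the stem at (211,517). Now I'll measure the gauge in the hand and the stem in the same picture.

```bash
python3 - <<'E'
from h import *
import pickle
def rel(o,p): return (T_tool(o)[:3,:3].T@(p-np.array(o["eef_pos"]))).round(4)
o5,a5,s5=pickle.load(open("w5.pkl","rb"))
# nut: disc circle via brass mask: min enclosing circle in the three wrist views
rs=[];cs={}
for f,(o,a) in {"w1":pickle.load(open("w1.pkl","rb")),"w2":pickle.load(open("w2.pkl","rb")),"w5":(o5,a5)}.items():
    hsv=cv2.cvtColor(a,cv2.COLOR_BGR2HSV).astype(int); n=proj("wrist",[.5774,-.1534,.064],o)
    m=((hsv[...,1]>110)&(hsv[...,0]<30)&(hsv[...,2]>60)).astype(np.uint8)
    b=blob(m,n,12)[0]; x,y,w,h=b[2]
    z=np.zeros_like(m); z[y:y+h,x:x+w]=m[y:y+h,x:x+w]; ct=max(cv2.findContours(z,cv2.RETR_EXTERNAL,cv2.CHAIN_APPROX_NONE)[0],key=cv2.contourArea)
    (u,v),ax,_=cv2.fitEllipse(cv2.convexHull(ct)); print(f,b[2],"ell",u,v,ax,"w1-plane.067",plane("wrist",(u,v),.067,o)); rs.append(ray("wrist",(u,v),o))
print("nut",tri(rs[:2]),tri(rs))
# barrel
hsv=cv2.cvtColor(a5,cv2.COLOR_BGR2HSV).astype(int); zb=o5["eef_pos"][2]-.012
m=(a5.min(2)>110)&(hsv[...,1]<45); P=[]
for r in range(60,205,5):
    c=[q for q in np.where(m[r])[0] if 225<q<275]
    if len(c)>8: P.append(rel(o5,plane("wrist",((c[0]+c[-1])/2,r),zb,o5))[:2]); 
print(np.array(P)[::5], "slope",np.polyfit(*np.array(P).T,1))
col=a5[10:75,254].astype(int); print([(10+i,v.tolist()) for i,v in enumerate(col) if i<50][::2])
E
```

```text
w1 [246 155  19  18] ell 255.1273956298828 163.82859802246094 (18.20368003845215, 18.338726043701172) w1-plane.067 [ 0.57805439 -0.15335609  0.067     ]
w2 [340 156  19  18] ell 349.0117492675781 164.4965057373047 (18.169954299926758, 18.848779678344727) w1-plane.067 [ 0.57804752 -0.15239211  0.067     ]
w5 [281 162  21  21] ell 291.0556335449219 172.22555541992188 (20.137414932250977, 20.719547271728516) w1-plane.067 [ 0.57827779 -0.15297888  0.067     ]
nut (array([ 0.57729914, -0.15335945,  0.06372883]), [5.231898183246319e-06, 5.231898183101302e-06]) (array([ 0.57733089, -0.15336444,  0.06366689]), [3.985451010561333e-05, 5.104694980796328e-05, 8.978209803162423e-05])
[[0.0838 0.0005]
 [0.0732 0.0005]
 [0.0622 0.0004]
 [0.0507 0.0004]
 [0.0386 0.0019]
 [0.0261 0.0021]] slope [-0.0291794   0.00250164]
[(10, [151, 225, 247]), (12, [152, 227, 248]), (14, [151, 227, 248]), (16, [154, 229, 249]), (18, [160, 230, 249]), (20, [238, 248, 248]), (22, [237, 248, 248]), (24, [237, 248, 248]), (26, [238, 248, 248]), (28, [238, 248, 248]), (30, [197, 213, 216]), (32, [241, 247, 248]), (34, [241, 247, 248]), (36, [106, 106, 103]), (38, [106, 106, 103]), (40, [105, 106, 102]), (42, [106, 107, 103]), (44, [105, 106, 103]), (46, [105, 106, 103]), (48, [105, 106, 103]), (50, [102, 102, 100]), (52, [240, 246, 247]), (54, [240, 245, 247]), (56, [240, 245, 247]), (58, [239, 245, 247])]
```

```bash
python3 - <<'E'
from h import *
import pickle
o,a,s=pickle.load(open("w5.pkl","rb")); R=T_tool(o)[:3,:3]; e=np.array(o["eef_pos"])
for r,dz in ((19.3,.0055),(29.9,.0055),(29.9,.007),(35.3,.007),(51.2,.007)):
    print(r,dz,(R.T@(plane("wrist",(254,r),e[2]-.012+dz,o)-e)).round(4))
# scene: brass chuck and nut
hsv=cv2.cvtColor(s,cv2.COLOR_BGR2HSV).astype(int); m=(hsv[...,1]>140)&(hsv[...,0]<25)&(hsv[...,2]>70)
for b in blob(m,(236,195),25)[:4]: print(b)
for dz in (0,.01): print(proj("scene",e-[-.0005,0,.045-dz]))
E
```

```text
19.3 0.0055 [0.099  0.0005 0.0065]
29.9 0.0055 [0.095  0.0005 0.0065]
29.9 0.007 [0.0948 0.0005 0.005 ]
35.3 0.007 [0.0928 0.0005 0.005 ]
51.2 0.007 [0.0867 0.0005 0.005 ]
(array([235.22, 210.  ]), np.int32(18), array([233, 207,   5,   6], dtype=int32))
(array([240.67, 187.87]), np.int32(15), array([238, 187,   6,   3], dtype=int32))
[240.29333199 186.87898261]
[240.17787309 184.87237021]
```

Gauge is centred in the hand (cap end at 99.0 mm, barrel end at 94.9 mm, 0.5 mm camera y bias). Target is TCP (0.578, -0.1528); home expected near TCP z ≈ 0.110.

```bash
python3 -m creep '[[0.0027,0.0314,0,0,0.1],[0,0,0.03,0,0.1],[0,0,0.02,0,0.1],[0,0,0,0,0.1],[0,0,0,0,0.1],[0,0,0,0,0.1]]'
python3 -c "
from h import *
print(np.round(monitor.get_obs()['eef_pos'],4))"
```

```text
t: 8.0
eef_pos: [0.5792, -0.1538, 0.1457]
tool_rot: [0.0, 1.0, -0.001, 0.001]
contact_force: [0.4, 0.3, -1.8]
gripper_width: 0.274
grasp_force: 69.5
[ 0.5792 -0.1538  0.1457]
```

```bash
python3 -m creep '[[-0.0012,-0.001,0.007,0,0.1],[0,0,0.005,0,0.1],[0,0,0,0,0.1],[0,0,0,0,0.1]]'
python3 - <<'E'
from h import *
o=monitor.get_obs(); print(np.round(o["eef_pos"],4)); s=eyes.read_camera("scene"); w=eyes.read_camera("wrist")
cv2.imwrite("pics/s6.png",np.hstack([cv2.resize(s[175:223,203:267],(400,300),interpolation=cv2.INTER_CUBIC),cv2.resize(w[90:210,180:340],(400,300),interpolation=cv2.INTER_CUBIC)]))
E
```

```text
t: 8.4
eef_pos: [0.5768, -0.1533, 0.1322]
tool_rot: [-0.0, 1.0, -0.002, -0.0]
contact_force: [-0.0, 0.2, -2.6]
gripper_width: 0.271
grasp_force: 69.5
[ 0.5768 -0.1533  0.1322]
```

View pics/s6.png

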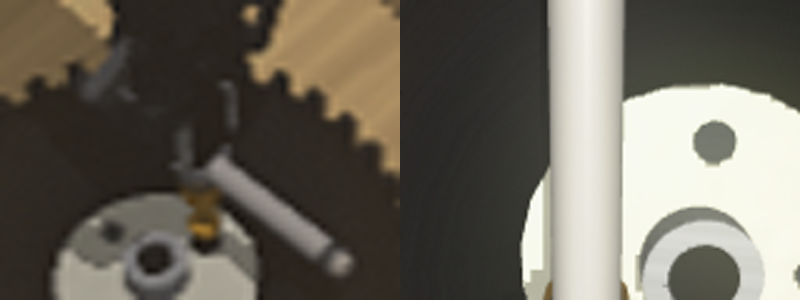

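Chuck sits right over the stem in the scene view; in the wrist view the nut's edges peek out equally on both sides of the barrel (547 and 627 around 587), so y is aligned. Small x correction, then slowly down.

```bash
python3 -m creep '[[0.001,-0.0003,0.002,0,0.1],[0,0,0.003,0,0.1],[0,0,0,0,0.1],[0,0,0,0,0.1]]'
python3 -c "
from h import *
print(np.round(monitor.get_obs()['eef_pos'],4))"; python3 -m creep '[[0,0,0,0,0.1],[0,0,0,0,0.1]]'; python3 -c "
from h import *
print(np.round(monitor.get_obs()['eef_pos'],4))"
```

```text
t: 8.9
eef_pos: [0.5778, -0.1531, 0.1271]
tool_rot: [-0.0, 1.0, -0.002, -0.0]
contact_force: [0.3, 0.5, -2.3]
gripper_width: 0.273
grasp_force: 69.5
[ 0.5778 -0.1531  0.1271]
t: 9.1
eef_pos: [0.5779, -0.1531, 0.1274]
tool_rot: [0.0, 1.0, -0.002, 0.0]
contact_force: [-1.1, 1.6, -2.2]
gripper_width: 0.273
grasp_force: 69.5
[ 0.5779 -0.1531  0.1274]
```

```bash
python3 -m creep '[[0,-0.0002,0.002,0,0.1],[0,0,0.002,0,0.1],[0,0,0,0,0.1],[0,0,0,0,0.1]]'; python3 -m creep '[[0,0,0.002,0,0.1],[0,0,0.001,0,0.1],[0,0,0,0,0.1],[0,0,0,0,0.1]]'
```

```text
t: 9.5
eef_pos: [0.5778, -0.1529, 0.1232]
tool_rot: [-0.0, 1.0, -0.002, -0.0]
contact_force: [0.0, 0.8, -2.5]
gripper_width: 0.273
grasp_force: 69.5
t: 9.9
eef_pos: [0.5779, -0.1529, 0.1203]
tool_rot: [-0.0, 1.0, -0.002, -0.0]
contact_force: [-0.3, -0.9, -2.3]
gripper_width: 0.271
grasp_force: 69.5
```

```bash
python3 -m creep '[[0,0,0.0015,0,0.1],[0,0,0.0015,0,0.1],[0,0,0,0,0.1]]'; python3 -m creep '[[0,0,0.001,0,0.1],[0,0,0.001,0,0.1],[0,0,0,0,0.1]]'
```

```text
t: 10.2
eef_pos: [0.5777, -0.1528, 0.1171]
tool_rot: [-0.0, 1.0, -0.002, -0.0]
contact_force: [0.4, 0.2, -1.5]
gripper_width: 0.275
grasp_force: 69.5
t: 10.5
eef_pos: [0.5778, -0.1528, 0.1152]
tool_rot: [-0.0, 1.0, -0.002, -0.0]
contact_force: [-0.4, -0.3, -1.4]
gripper_width: 0.269
grasp_force: 69.5
```

```bash
python3 -m creep '[[0,0,0.001,0,0.1],[0,0,0.001,0,0.1],[0,0,0,0,0.1]]'; python3 -m creep '[[0,0,0.001,0,0.1],[0,0,0.001,0,0.1],[0,0,0,0,0.1]]'
```

```text
t: 10.8
eef_pos: [0.578, -0.1529, 0.1134]
tool_rot: [0.0, 1.0, -0.002, 0.0]
contact_force: [-0.1, -0.3, 0.2]
gripper_width: 0.273
grasp_force: 69.5
t: 11.1
eef_pos: [0.5781, -0.1529, 0.1115]
tool_rot: [0.0, 1.0, -0.002, 0.0]
contact_force: [0.0, 0.2, 1.7]
gripper_width: 0.274
grasp_force: 69.7
```

```bash
python3 -m creep '[[0,0,0.001,0,0.1],[0,0,0,0,0.1]]'; python3 -m creep '[[0,0,0.001,0,0.1],[0,0,0,0,0.1]]'
```

```text
t: 11.3
eef_pos: [0.5781, -0.1529, 0.1104]
tool_rot: [0.0, 1.0, -0.002, 0.0]
contact_force: [-0.8, -0.5, 2.5]
gripper_width: 0.273
grasp_force: 69.8
t: 11.5
eef_pos: [0.5781, -0.1529, 0.1094]
tool_rot: [0.0, 1.0, -0.002, 0.0]
contact_force: [-0.9, -0.5, 3.1]
gripper_width: 0.272
grasp_force: 70.0
```

```bash
python3 -m creep '[[0,0,0.0007,0,0.1],[0,0,0,0,0.1]]'; python3 -m creep '[[0,0,0.0005,0,0.1],[0,0,0,0,0.1]]' | head -5
```

```text
t: 11.7
eef_pos: [0.5782, -0.1529, 0.1091]
tool_rot: [0.0, 1.0, -0.002, 0.0]
contact_force: [-1.1, 0.4, 6.4]
gripper_width: 0.275
grasp_force: 70.5
t: 11.9
eef_pos: [0.5782, -0.1529, 0.1088]
tool_rot: [0.0, 1.0, -0.002, 0.0]
contact_force: [-1.7, 1.0, 7.8]
gripper_width: 0.272
```

```bash
python3 -m creep '[[0,0,0.0005,0,0.1],[0,0,0,0,0.1]]' | head -5;  python3 -m creep '[[0,0,0.0003,0,0.1],[0,0,0,0,0.1],[0,0,0,0,0.1],[0,0,0,0,0.1]]' | head -5
```

```text
t: 12.1
eef_pos: [0.5782, -0.1529, 0.1086]
tool_rot: [0.0, 1.0, -0.002, 0.0]
contact_force: [-2.7, 0.7, 11.0]
gripper_width: 0.272
t: 12.5
eef_pos: [0.5782, -0.1529, 0.1085]
tool_rot: [0.0, 1.0, -0.002, 0.0]
contact_force: [-4.2, 1.2, 11.2]
gripper_width: 0.271
```

Pressed home at about 13 N net. Hold and watch the rod.

```bash
cat > rod.py <<'E'
from h import *
o=monitor.get_obs(); a=eyes.read_camera("wrist"); e=np.array(o["eef_pos"])
c=a[:80,249:260].min(2).astype(int).min(1); print(o["t"],np.round(e,4),np.round(o["contact_force"],1)," ".join(map(str,c[::2])))
cv2.imwrite(f"pics/r{o['t']:.1f}.png",cv2.resize(a[0:150,155:355],(600,450)))
E
python3 -m creep '[[0,0,0,0,0.1],[0,0,0,0,0.1],[0,0,0,0,0.1],[0,0,0,0,0.1],[0,0,0,0,0.1],[0,0,0,0,0.1],[0,0,0,0,0.1],[0,0,0,0,0.1],[0,0,0,0,0.1],[0,0,0,0,0.1]]' | sed -n 4p; python3 rod.py
python3 -m creep '[[0,0,0,0,0.1],[0,0,0,0,0.1],[0,0,0,0,0.1],[0,0,0,0,0.1],[0,0,0,0,0.1],[0,0,0,0,0.1],[0,0,0,0,0.1],[0,0,0,0,0.1],[0,0,0,0,0.1],[0,0,0,0,0.1],[0,0,0,0,0.1],[0,0,0,0,0.1]]'| sed -n 4p; python3 rod.py; ls pics
```

```text
contact_force: [-4.3, 1.3, 12.4]
13.5 [ 0.5783 -0.1529  0.1085] [-4.3  1.3 12.4] 171 170 22 102 158 171 171 171 171 164 24 113 171 172 172 176 210 210 102 81 80 81 80 81 81 81 178 210 210 209 210 209 209 209 208 209 208 208 208 207
contact_force: [-2.8, 1.4, 11.5]
14.75 [ 0.5782 -0.1529  0.1085] [-2.8  1.4 11.5] 171 159 23 142 171 171 171 171 172 153 23 150 171 172 172 177 210 210 103 81 81 81 81 81 81 80 178 209 209 209 209 209 208 209 208 208 208 208 208 208
c1.png
r13.5.png
r14.8.png
s6.png
scene0.png
stem.png
top0.png
w1.png
w1c.png
w2c.png
w3.png
w5.png
```

View pics/r14.8.png

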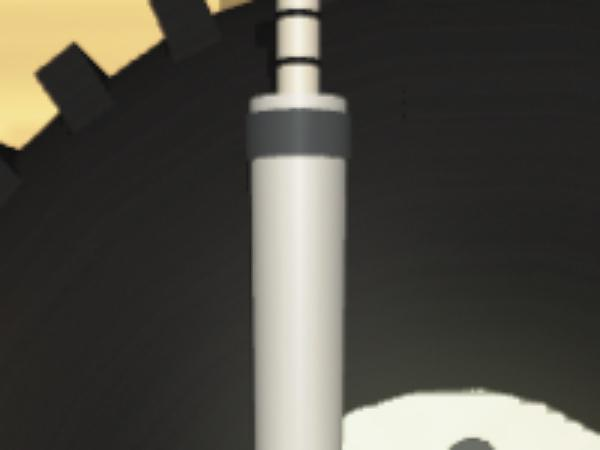

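```bash
python3 - <<'E'
from h import *
a,b=[cv2.imread(f"pics/{f}.png").astype(int) for f in("r13.5","r14.8")]
d=np.abs(a-b).max(2); print(d[:120,230:360].max(), (d[:120,230:360]>40).sum())
E
python3 rod.py
```

```text
94 334
14.8 [ 0.5783 -0.1529  0.1085] [-2.2  0.6 12.2] 172 159 23 142 171 171 172 171 171 154 23 150 172 172 172 177 210 210 102 81 81 81 80 80 80 81 178 210 210 210 209 209 209 209 208 208 208 208 208 208
```

The rod has come out past the image's top edge (scale marks at rows 12 and 60, barrel end at row 97). I'll hold 1 s more to confirm it has stopped.

```bash
python3 -m creep '[[0,0,0,0,0.1],[0,0,0,0,0.1],[0,0,0,0,0.1],[0,0,0,0,0.1],[0,0,0,0,0.1],[0,0,0,0,0.1],[0,0,0,0,0.1],[0,0,0,0,0.1],[0,0,0,0,0.1],[0,0,0,0,0.1]]'| sed -n 4p; python3 rod.py
```

```text
contact_force: [-2.5, 0.8, 12.1]
15.85 [ 0.5783 -0.1529  0.1085] [-2.5  0.8 12.1] 172 157 23 142 171 171 171 171 172 153 24 150 172 172 172 177 210 210 103 81 81 80 81 81 80 81 178 210 210 210 208 209 209 209 208 209 208 208 208 208
```

Rod steady between 14.8 and 15.9 s. Lift straight off and carry back above the stand.

```bash
python3 -m creep '[[0,0,-0.005,0,0.1],[0,0,-0.01,0,0.1],[0,0,-0.01,0,0.1],[0,0,-0.03,0,0.1],[0,0,-0.035,0,0.1],[0,0,0,0,0.1],[-0.004,-0.035,0,0,0.1],[-0.004,-0.042,0,0,0.1],[-0.004,-0.042,0,0,0.1],[-0.004,-0.042,0,0,0.1],[-0.004,-0.042,0,0,0.1],[-0.004,-0.042,0,0,0.1],[-0.004,-0.042,0,0,0.1],[-0.004,-0.042,0,0,0.1],[-0.003,-0.036,0,0,0.1],[0,0,0,0,0.1],[0,0,0,0,0.1],[0,0,0,0,0.1]]'
python3 - <<'E'
from h import *
o=monitor.get_obs(); a=eyes.read_camera("wrist"); s=eyes.read_camera("scene"); e=np.array(o["eef_pos"]); print(np.round(e,4))
R=T_tool(o)[:3,:3]
zb=e[2]-.012; c=a[:90,254].min(1).astype(int) if a.ndim==2 else a[:90,249:260].min(2).min(1).astype(int); print(c[::2])
hsv=cv2.cvtColor(a,cv2.COLOR_BGR2HSV).astype(int)
for r in (65,85,105,125,145):
    row=np.where((hsv[r,:,1]<50)&(a[r].min(1)>80))[0]; row=row[(row>225)&(row<285)]; print(r,row[[0,-1]],(R.T@(plane("wrist",((row[0]+row[-1])/2,r),zb,o)-e)).round(4))
u,v=proj("scene",e-[0,0,.07]).astype(int); print(u,v)
cv2.imwrite("pics/s7.png",np.hstack([cv2.resize(s[v-36:v+36,u-48:u+48],(400,300),interpolation=cv2.INTER_CUBIC),cv2.resize(a,(400,300))]))
E
```

```text
t: 17.7
eef_pos: [0.5441, 0.2107, 0.1968]
tool_rot: [0.001, 1.0, -0.002, -0.0]
contact_force: [1.0, 0.3, -1.5]
gripper_width: 0.27
grasp_force: 69.4
[0.5441 0.2107 0.1968]
[ 87  77  12  85 117 112  88 117  88  71  21  82 116  88  97 122 144 135
  56  54  54  54  55  55  55  53 144 144 144 145 144 144 144 144 144 143
 144 144 143 143 143 143 143 143 143]
65 [239 269] [0.0817 0.0005 0.0119]
85 [239 269] [0.0732 0.0005 0.0119]
105 [240 268] [0.0644 0.0005 0.012 ]
125 [240 268] [0.0553 0.0004 0.012 ]
145 [240 268] [0.0459 0.0004 0.012 ]
299 130
```

View pics/s7.png

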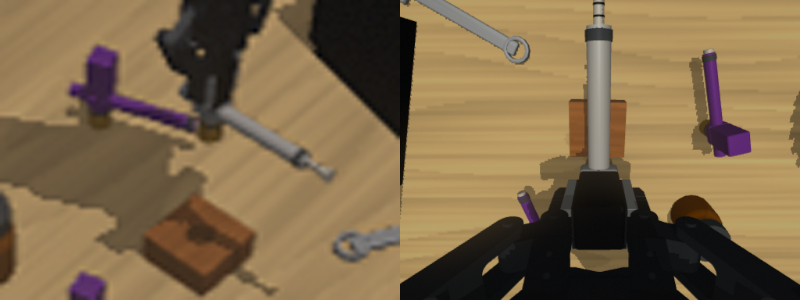

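Scene: chuck above the stand, hole visible, rod extended ahead of the barrel. Wrist: barrel position in the hand unchanged. Down in stages to the pose where it was picked up.

```bash
python3 -m creep '[[-0.0011,-0.0015,0.02,0,0.1],[0,0,0.04,0,0.1],[0,0,0.03,0,0.1],[0,0,0.01,0,0.1],[0,0,0.005,0,0.1],[0,0,0,0,0.1],[0,0,0,0,0.1],[0,0,0,0,0.1]]'
```

```text
t: 18.6
eef_pos: [0.544, 0.2142, 0.0938]
tool_rot: [-0.001, 1.0, -0.002, 0.001]
contact_force: [-0.1, -0.6, -2.0]
gripper_width: 0.272
grasp_force: 69.6
```

```bash
python3 -m creep '[[-0.001,0.002,0.003,0,0.1],[0,0,0.003,0,0.1],[0,0,0,0,0.1],[0,0,0,0,0.1]]'
```

```text
t: 19.0
eef_pos: [0.5419, 0.2117, 0.0862]
tool_rot: [0.0, 1.0, -0.002, -0.0]
contact_force: [-0.8, -0.0, -1.0]
gripper_width: 0.273
grasp_force: 69.6
```

```bash
python3 -m creep '[[0.001,-0.0005,0.003,0,0.1],[0,0,0.002,0,0.1],[0,0,0,0,0.1],[0,0,0,0,0.1]]'
```

```text
t: 19.4
eef_pos: [0.5429, 0.2122, 0.0811]
tool_rot: [0.0, 1.0, -0.002, -0.0]
contact_force: [0.6, 1.3, -2.3]
gripper_width: 0.272
grasp_force: 69.6
```

```bash
python3 -m creep '[[0,0,0.003,0,0.1],[0,0,0.003,0,0.1],[0,0,0.002,0,0.1],[0,0,0,0,0.1],[0,0,0,0,0.1]]'; python3 -m creep '[[0,0,0.003,0,0.1],[0,0,0.003,0,0.1],[0,0,0.002,0,0.1],[0,0,0,0,0.1]]'
```

```text
t: 19.9
eef_pos: [0.5429, 0.2122, 0.0732]
tool_rot: [0.0, 1.0, -0.002, -0.0]
contact_force: [-0.4, -0.1, -3.0]
gripper_width: 0.27
grasp_force: 69.6
t: 20.3
eef_pos: [0.5427, 0.2121, 0.0649]
tool_rot: [0.0, 1.0, -0.002, -0.0]
contact_force: [-0.9, 0.8, -1.9]
gripper_width: 0.27
grasp_force: 69.6
```

In the hole with no resistance. Down to the floor.

```bash
python3 -m creep '[[0,0,0.003,0,0.1],[0,0,0.003,0,0.1],[0,0,0.002,0,0.1],[0,0,0,0,0.1]]'; python3 -m creep '[[0,0,0.001,0,0.1],[0,0,0.001,0,0.1],[0,0,0,0,0.1]]'
```

```text
t: 20.7
eef_pos: [0.5427, 0.2121, 0.0569]
tool_rot: [0.0, 1.0, -0.002, -0.0]
contact_force: [-0.3, 0.2, -1.7]
gripper_width: 0.274
grasp_force: 69.6
t: 21.0
eef_pos: [0.5429, 0.2122, 0.0552]
tool_rot: [0.0, 1.0, -0.002, -0.0]
contact_force: [0.2, 0.7, -1.2]
gripper_width: 0.276
grasp_force: 69.6
```

```bash
python3 -m creep '[[0,0,0.0005,0,0.1],[0,0,0,0,0.1],[0,0,0,0,0.35],[0,0,0,0,0.5],[0,0,0,0,0.6],[0,0,0,0,0.6]]'; python3 -m creep '[[0,0,-0.01,0,0.6],[0,0,-0.03,0,0.6],[0,0,-0.045,0,0.6],[0,0,-0.045,0,0.6],[0,0,-0.045,0,0.6],[0.01,0,0,0,0.6],[0,0,0,0,0.6],[0,0,0,0,0.6]]'
python3 - <<'E'
from h import *
o=monitor.get_obs(); a=eyes.read_camera("wrist"); s=eyes.read_camera("scene"); t=eyes.read_camera("top"); o2=monitor.get_obs()
d=np.load("im0.npz"); m=s.max(2)<50; print([b for b in blob(m,(299,141),12)][:2], [b for b in blob(t.max(2)<50,(141,199),12)][:2])
near=proj("wrist",[.5446,.2122,.0714],o); b=blob(a.max(2)<58,near,20)[0]; print(b); x,y,w,h=b[2]
print("edge",plane("wrist",(x+w/2-.5,y+h-.5),.095,o)); 
h2=np.where(cv2.absdiff(t,d["top"]).max(2)>60); u=(h2[1]>120)&(h2[1]<165)&(h2[0]<200)&(h2[0]>140); print("rod diff rows",np.unique(h2[0][u]))
cv2.imwrite("pics/end.png",np.hstack([cv2.resize(s[120:168,270:334],(400,300),interpolation=cv2.INTER_CUBIC),cv2.resize(a,(400,300))]))
E
```

```text
t: 21.6
eef_pos: [0.5431, 0.2123, 0.0549]
tool_rot: [-0.0, 1.0, -0.002, 0.0]
contact_force: [-0.4, 0.1, 0.8]
gripper_width: 0.597
grasp_force: 0.0
t: 22.4
eef_pos: [0.5522, 0.2118, 0.2289]
tool_rot: [0.0, 1.0, -0.002, -0.001]
contact_force: [-0.2, -0.0, -0.4]
gripper_width: 0.598
grasp_force: 0.0
[(array([299. , 141.5]), np.int32(84), array([295, 135,   9,  14], dtype=int32))] [(array([141.36, 198.93]), np.int32(116), array([135, 194,  14,  11], dtype=int32))]
(array([253.73, 178.5 ]), np.int32(917), array([240, 161,  28,  36], dtype=int32))
edge [0.53099054 0.21204249 0.095     ]
rod diff rows [160 163 164 165 166 167 168 169 170 171 172 173 174 175 176 177 178 179
 180 181 182 183 184 185 186 187 188 189 190 191 199]
```

View pics/end.png

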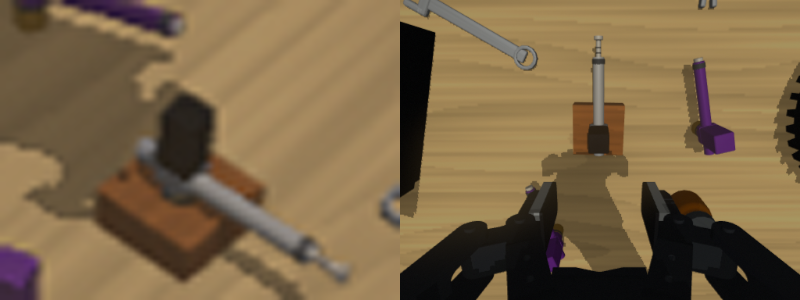

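Gauge upright and fully down, grip centroid within 0.5 px of its starting place in both fixed cameras, rod standing out. Hand in.

```bash
python3 -c "
from station import bot
print(bot.hand_in())"
```

```text
the job is handed in; nothing more can be done
None
```

I pressed the gauge home on the valve stem at about 13–14 N until the rod stopped, returned it upright and fully down in its stand with the rod out, released it and handed in at about 22.6 s; no verdict was shown.

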